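Twist the weighing pan off the kitchen scale and bring it over the bowl

TASK

The cherry tomato has been weighed: free the weighing pan from the kitchen scale by its black handle (a quarter turn anticlockwise, as seen from above, from the red dot to the green dot unlocks it), then lift it straight off and bring it over the middle of the blue bowl. Move smoothly, keep the pan level and the tomato lying in the middle of it all the way, without touching the tomato, and leave the bowl and the other things on the worktop where they are. Finish still holding the pan by its handle, level and still, a little way above the bowl, ready for the cook to tip it in.

Things in the scene. Friction and masses are not known exactly. Their poses are not given: they have to be found in the camera images.
- kitchen_scale: White kitchen scale, 170 x 130 mm, 28 mm high, fixed to the worktop; display and two grey buttons at its front. Origin on the worktop under the socket's axis; x points to its back (green dot), y to its left seen from the front, z up. The red dot is on its -y side. The body reaches 100 mm to the front and 70 mm to the back of the axis.
- scale_socket (a point): Middle of the socket's floor, on the turning axis, 34 mm above the worktop. A grey ring (outer radius 41 mm, 14 mm high) stands round it; flanges inside its top hold the pan's two lugs down (2 mm of lift) unless they are under the two slots, which lie to the scale's +x and -x. The pan comes straight up only with its handle within 15 degrees of the scale's +x.
- green_dot (a point): Green dot at the back of the scale, 64 mm from the socket's axis along +x: with the handle above it the pan is unlocked. A stop ends the anticlockwise turn about 4 degrees beyond it.
- red_dot (a point): Red dot on the right side of the scale, 60 mm from the axis along -y: with the handle above it, give or take 15 degrees, the pan is locked, as at the start. A stop lies about 4 degrees beyond it on the clockwise side.
- pan: Round dished steel weighing pan, 120 mm across, 36 mm high with its foot, 0.13 to 0.21 kg, with a black handle. Origin at the middle of the foot's underside, on the turning axis, on the socket's floor at the start; x points out along the handle, z up. Foot: 49 mm round with two lugs, 2 to 3 mm of play in the socket, turns easily; it must rise over 14 mm to clear the ring. Rim's top at z = 36 mm.
- pan_grip (a point): The point to grip on the pan's handle: 92 mm from the pan's axis along its +x, 28 mm above its origin, at mid height of the handle. The handle is a straight level black bar from 60 to 124 mm from the axis, 14 mm wide and 18 mm high (z = 19 to 37 mm of the pan), its sides upright: it is pinched across from above.
- pan_middle (a point): The middle of the pan's floor, 20 mm above the pan's origin on its axis. The floor is a shallow cone that rises 1 in 6 (9.5 degrees) from here to a radius of 54 mm.
- cherry_tomato: Red cherry tomato with a small green stalk, a ball of 34 mm diameter, 22 g, loose: it rests at the middle of the pan's conical floor and rolls if the pan is tilted or jerked (carry at 0.06 m/s keeps it in place, 0.3 m/s does not). Origin at its centre, which lies 37 mm above the pan's origin at rest; its axes turn as it rolls.
- prep_bowl: Blue round ceramic bowl, 124 mm across, 45 mm high, standing empty and loose on the worktop to the left of the scale. Origin at the middle of its underside.
- salt_shaker: Glass salt shaker with a grey top, 44 mm wide, 90 mm high, a bystander. Origin under its middle.
- pepper_mill: Wooden pepper mill, 58 mm wide, 170 mm high, a bystander. Origin under its middle.
- egg_timer: Round egg timer, red top on a white base, 61 mm wide, 56 mm high, a bystander. Origin under its middle.
- lemon: Yellow lemon, 71 x 53 mm, 51 mm high, a bystander. Origin under its middle.
There are look-alikes about, which are no part of the job. There is more than one size of the cherry_tomato; the one meant has the size given above.

How it is judged:
By the outcome, as a careful person would: the job done as asked, in the order asked, and still so for the second after the job is handed in, while the arm keeps its last pose, push and grip.
It also fails if it takes over 58 s, if anything falls off the work surface, if the arm or the gripper's body presses on something with over 40 N, if the wrist force passes 120 N, or if a joint passes its speed limit or range.

ROBOT

A 6-joint arm with a two-finger parallel gripper is mounted at the origin on a cart in front of the work surface, level with it; the furniture and walls round the work are solid. World frame = base frame: x ahead of the robot, y to its left, z up, the work surface at z = 0. Lengths are in m, angles in rad, forces in N, time in s.
With the tool pointing down it reaches from about 0.25 to 0.8 m from the base axis. Payload 8.5 kg.
Tool frame: the origin (TCP) lies at the very end of the fingers, on their centre line; the grasp point (between the pads) lies bot.tcp_to_grasp behind it (bot.tcp_to_grasp is the distance from the TCP to the grasp point, in m); z points along the fingers, y is the line along which they close (so a half turn about z gives the same grasp; the last joint's range is limited). The gripper opens to 85 mm and grips with 20 to 120 N. Pads are 22 mm wide; open, the fingers measure 114 mm over their backs; the gripper's body (76 mm by 85 mm) begins 54 mm behind the grasp point. The pads swing forward as they close: fully open they stand 13 mm farther back than shut.
Start: joints at [1.116, 0.238, -0.013, 1.319, 0, 1.571], TCP at [0.231, 0.472, 0.231] pointing down, gripper open.
Joint ranges: [-2.66, 2.66], [-1.03, 1.9], [-1.14, 1.46], [-1.82, 2.27], [-1.45, 1.34], [-3.14, 3.14]. Speed limits (rad/s): [2.22, 2.22, 2.79, 3.14, 3.14, 3.14].

INTERFACE

Orientations are given as a 3x3 rotation matrix whose columns are the frame's x, y, z axes.
In Python, from bench import bot, get_image gives the robot as it stands.
- The arm moves only by the tool step_arm, never from a script. Its argument "commands" is a list of rows, each a list of 7 numbers: the opening, from 0 (shut) to 1 (fully open), then the shift along the tool's x, y, z in cm, then the turn, a rotation vector about the tool's x, y, z in rad. A call has 1 to 5 rows; each row shifts and turns the commanded pose from where the row before left it, along the tool's axes as they then stand; what a row does not reach is not made up. A row lasts 1/8 s, in which the tool goes at most 62.5 mm and 10.7 degrees, less where a joint would pass 70% of its speed; a pose out of reach is approached as far as the arm can. A call with a gripper value outside its range is refused whole. The fingers move at their own pace and stop on an object; "grip_force" is the grip in N (left out, the last holds). Time passes only in rows, so rows that do not move let the fingers close. It gives the time, the measured TCP pose, the force, the opening and the grip force at its end, in the units of the state.
- bot.state(): the state, without advancing time (a new reading comes with each control period).
- get_image(name): name is "scene" or "top" or "wrist"; returns a dict with "pixels" (384x512x3 uint8, red, green, blue), "mtx" (3x3 intrinsics, pixels), "R" (3x3) and "t" (3): a world point X has camera coordinates R X + t; the wrist camera has in their place "tool_from_camera" (4x4, takes a point from camera to tool coordinates, whose origin is the TCP and whose axes are the flange's). Camera axes: x right, y down, z forward; pixel columns grow to the right and rows downward; lengths in m; the calibration is good to about 2 mm. A picture is of the moment at which its call begins: read the wrist's pose just before it. There is no depth.
- bot.finish_job(): hands the job in; it is judged then, once.
The state is a dict: "clock": time; "joint_pos": joint angles; "qvel": joint speeds; "joint_torque": joint torques, N m; "ee_pos": TCP position; "tcp_rot": TCP orientation; "force": force on the tool from outside, world axes, zero at the start; "moment": the same for the moment, N m; "width": opening from 0.0 (shut) to 1.0 (fully open); "finger_force": force on a finger pad.
Only numpy, scipy, OpenCV 4.12 (cv2) and the standard library are available. Lean on these libraries where they do the work, as an engineer would, in place of code of your own. Each camera call takes 0.05 s, during which the arm holds its last target. There are 200 camera calls.

## Working session

There is one attempt and no reset: what is moved stays moved. The work goes in short steps, Python scripts to look and compute and a tool call to move; the robot and the scene stay as the last step left them, time stands still between calls to the robot, and variables do not carry over. Pictures are saved under pics/ and viewed, at most 10 in all, crops included, and the job is handed in when it is done.

Besides the shell and the picture viewer there is one more tool, called after "Emit:" by a JSON object that holds its "method" and its "body". step_arm: Moves the arm, as the interface text tells. Its arguments: {"type":"object","properties":{"commands":{"type":"array","items":{"type":"array","items":{"type":"number"}}},"grip_force":{"type":"number"}},"required":["commands"]}

```bash
mkdir -p pics
cat > h.py <<'E'
import numpy as np, cv2
from bench import bot, get_image
def save(n,f):
    im=get_image(n); cv2.imwrite('pics/'+f,im['pixels'][:,:,::-1]); return im
def ray(im,uv):
    d=np.linalg.inv(im['mtx'])@np.array([uv[0],uv[1],1.]); R=np.array(im['R']);t=np.array(im['t'])
    return -R.T@t, R.T@d/np.linalg.norm(d)
def atz(im,uv,z):
    c,d=ray(im,uv); return c+d*(z-c[2])/d[2]
def tri(*rs):
    A=sum(np.eye(3)-np.outer(d,d) for c,d in rs); b=sum((np.eye(3)-np.outer(d,d))@c for c,d in rs)
    p=np.linalg.solve(A,b); return p,[np.linalg.norm(np.cross(p-c,d)) for c,d in rs]
E
python3 - <<'E'
from h import *
import pickle
s=bot.state(); print({k:np.round(v,3) for k,v in s.items()}, bot.tcp_to_grasp)
a=save('scene','s.png');b=save('top','t.png')
pickle.dump((a,b),open('im.pkl','wb'))
print([np.round(x['mtx'],1) for x in (a,b)],[np.round(-x['R'].T@x['t'],3) for x in (a,b)])
c=np.hstack([a['pixels'],b['pixels']])[:,:,::-1]
E
```

```text
{'clock': np.float64(0.0), 'joint_pos': array([ 1.116,  0.239, -0.014,  1.319, -0.   ,  1.571]), 'qvel': array([-0.   ,  0.   ,  0.001, -0.003,  0.001,  0.001]), 'joint_torque': array([ 2.0000e-03, -5.3878e+01,  3.4644e+01,  1.8000e-02,  0.0000e+00,
       -0.0000e+00]), 'ee_pos': array([0.23 , 0.471, 0.231]), 'tcp_rot': array([[-0.898,  0.439, -0.001],
       [ 0.439,  0.898, -0.001],
       [-0.   , -0.001, -1.   ]]), 'force': array([0.14 , 0.033, 0.505]), 'moment': array([-0.04 ,  0.017,  0.016]), 'finger_force': np.float64(0.0), 'width': np.float64(1.002)} 0.0187
[array([[387.5,   0. , 253.3],
       [  0. , 387.5, 189.8],
       [  0. ,   0. ,   1. ]]), array([[434.5,   0. , 255.2],
       [  0. , 434.5, 193.3],
       [  0. ,   0. ,   1. ]])] [array([ 0.146, -0.274,  0.555]), array([0.538, 0.309, 0.932])]
```

View pics/s.png

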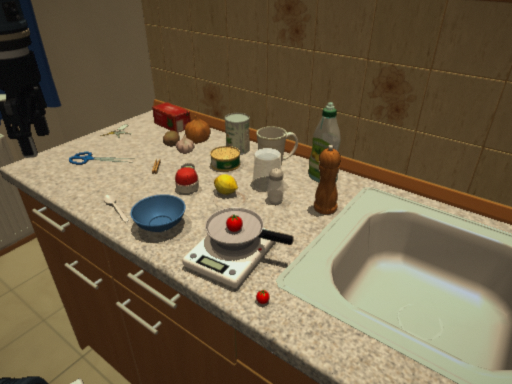

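View pics/t.png

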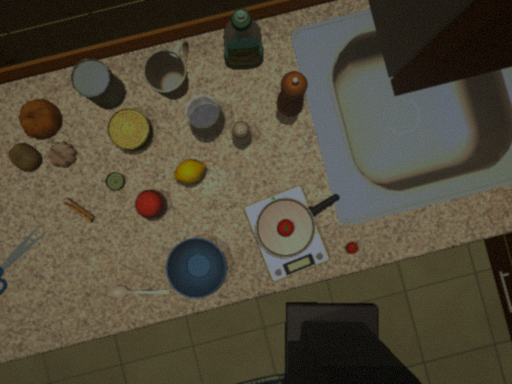

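The scene view shows the pan on the scale at (235,230), its handle tip at (290,238), and the bowl at (158,213). In the top view the pan is at (285,227), the handle end at (337,198), and the bowl at (197,267). There are two tomatoes: one in the pan (top 286,228) and a smaller one on the worktop (top 352,247). The one in the pan is the one meant. I'll enlarge crops to confirm.

Run:
```python
import pickle,cv2,numpy as np
a,b=pickle.load(open('im.pkl','rb'))
def crop(im,x,y,w,h,k): return cv2.resize(im['pixels'][y:y+h,x:x+w,::-1],None,fx=k,fy=k,interpolation=cv2.INTER_CUBIC)
A=crop(a,125,185,180,130,4.4);B=crop(b,160,180,200,125,4)
cv2.imwrite('pics/ca.png',A);cv2.imwrite('pics/cb.png',B)
```

```text
(no output)
```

View pics/ca.png

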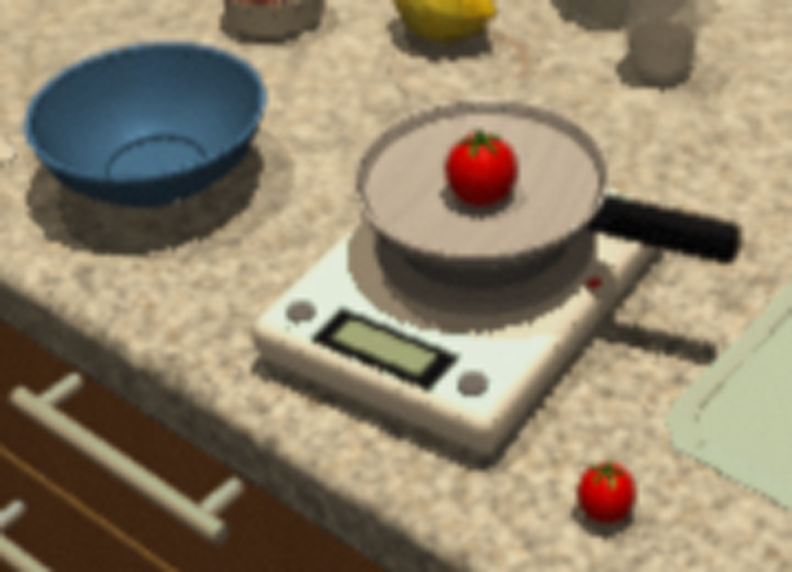

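View pics/cb.png

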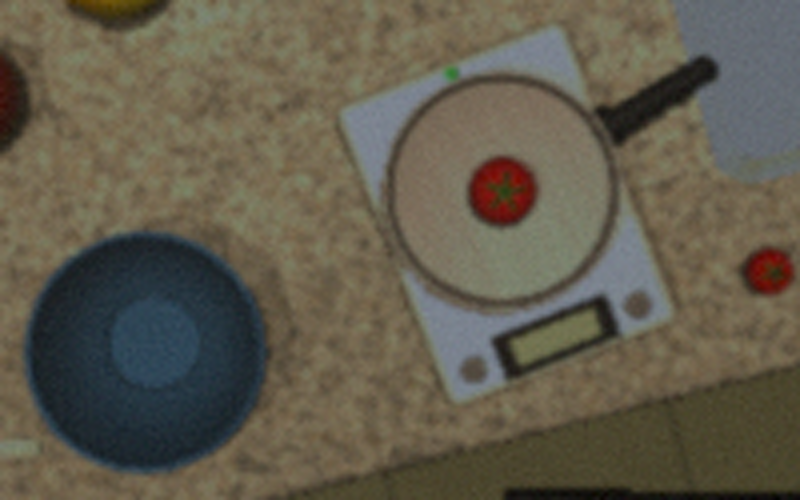

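Confirmed: the pan's tomato is about 34 mm (top crop 503,192), while the worktop one is only about 25 mm (crop 768,272). The red dot shows at ca (593,283) and the green dot at cb (453,74). The pan rim is centred at cb (502,192) / ca (482,180). The handle runs from cb (610,125) to (708,67).

Run:
```python
from h import *
import pickle
a,b=pickle.load(open('im.pkl','rb'))
A=lambda x,y:ray(a,(125+(x+.5)/4.4-.5,185+(y+.5)/4.4-.5)); B=lambda x,y:ray(b,(160+(x+.5)/4-.5,180+(y+.5)/4-.5))
z=lambda r,h:np.round(r[0]+r[1]*(h-r[0][2])/r[1][2],4)
def T(n,p,q): r=tri(A(*p),B(*q)); print(n,np.round(r[0],4),np.round(r[1],4))
T('rim',(482.5,179),(502.5,191.5)); T('tom',(482,170),(503,191)); T('tip',(732,240),(713,65)); T('bowl rim',(146,118),(146,351))
print('rim z70',z(B(502.5,191.5),.07),z(A(482.5,180.5),.07))
for n,p in dict(hn=(614,127),hm=(660,98),ht=(705,68)).items(): print(n,z(B(*p),.071))
print('green',z(B(453,74),.028),'red',z(A(593,283),.028))
cs=[(342,113),(566,27),(672,318),(455,403)]
for c in cs: print('corner',z(B(*c),.028))
print('bowl',z(B(146,351),.045), 'but',z(B(474,369),.028),z(B(638,305),.028))
for n,p in dict(salt=(241,129),mill=(293,83)).items(): print(n,z(ray(b,p),.12))
for n,p in dict(lemon=(190,172),timer=(150,204)).items(): print(n,z(ray(b,p),.04))
```

```text
rim [0.5032 0.2471 0.0644] [0.0003 0.0003]
tom [0.5035 0.2474 0.0695] [0.0001 0.0001]
tip [0.5666 0.1431 0.0631] [0.0009 0.0009]
bowl rim [0.4176 0.4274 0.0359] [0.0004 0.0004]
rim z70 [0.5032 0.2477 0.07  ] [0.4988 0.2401 0.07  ]
hn [0.5357 0.1929 0.071 ]
hm [0.5504 0.1702 0.071 ]
ht [0.5655 0.148  0.071 ]
green [0.5621 0.2711 0.028 ] red [0.5244 0.1906 0.028 ]
corner [0.5412 0.3285 0.028 ]
corner [0.5874 0.2125 0.028 ]
corner [0.4372 0.1563 0.028 ]
corner [0.3921 0.2682 0.028 ]
bowl [0.4192 0.426  0.045 ] but [0.4097 0.2586 0.028 ] [0.4437 0.174  0.028 ]
salt [0.6889 0.3363 0.12  ]
mill [0.7776 0.2393 0.12  ]
lemon [0.6135 0.4427 0.04  ]
timer [0.5466 0.5235 0.04  ]
```

Emit:
{"method": "step_arm", "body": {"commands": [[0.7,-2.1,-0.65,0.3,0,0,0],[0.7,-4.2,-1.3,0.8,0,0,0],[0.7,-4.2,-1.3,0.8,0,0,0],[0.7,-4.2,-1.3,0.8,0,0,0],[0.7,-4.2,-1.3,0.8,0,0,0]]}}

```text
clock: 0.72
ee_pos: [0.3754, 0.3349, 0.1958]
tcp_rot: [[-0.898, 0.439, -0.0], [0.439, 0.898, -0.0], [0.0, -0.0, -1.0]]
force: [-0.8, 0.7, -0.0]
width: 0.7
finger_force: 0.0
```

Emit:
{"method": "step_arm", "body": {"commands": [[0.7,-4.2,-1.3,0.8,0,0,0],[0.7,-4.2,-1.3,0.8,0,0,0],[0.7,-4.2,-1.3,0.8,0,0,0],[0.7,-4.2,-1.3,0.8,0,0,0],[0.7,-4.2,-1.3,0.8,0,0,0]]}}

```text
clock: 1.35
ee_pos: [0.5356, 0.1842, 0.1557]
tcp_rot: [[-0.898, 0.439, -0.001], [0.439, 0.898, -0.0], [0.0, -0.0, -1.0]]
force: [0.5, 0.3, 0.4]
width: 0.701
finger_force: 0.0
```

Emit:
{"method": "step_arm", "body": {"commands": [[0.7,-2.1,-0.65,0.5,0,0,0],[0.7,0,0,0,0,0,0.14],[0.7,0,0,0,0,0,0.14],[0.7,0,0,0,0,0,0.14],[0.7,0,0,0,0,0,0.142]]}}

```text
clock: 1.98
ee_pos: [0.5503, 0.1707, 0.1511]
tcp_rot: [[-0.522, 0.853, -0.001], [0.853, 0.522, -0.0], [0.0, -0.001, -1.0]]
force: [0.4, 0.1, 0.1]
width: 0.699
finger_force: 0.0
```

Run:
```python
from h import *
import pickle
s=bot.state(); im=save('wrist','w.png'); pickle.dump((s,im),open('w.pkl','wb'))
print({k:np.round(s[k],4) for k in('clock','joint_pos','ee_pos','tcp_rot','force','width')}, np.round(im['tool_from_camera'],3))
M=np.array(im['tool_from_camera'])
for n,p in dict(hn=(.5357,.1929,.071),grip=(.5514,.169,.071),ht=(.5676,.1433,.071),green=(.5621,.2711,.028)).items():
    c=np.linalg.inv(M)@np.r_[s['tcp_rot'].T@(np.array(p)-s['ee_pos']),1]; q=im['mtx']@c[:3]; print(n,np.round(q[:2]/q[2],1))
```

```text
{'clock': np.float64(1.975), 'joint_pos': array([ 3.0070e-01,  3.6200e-01, -4.4500e-02,  1.1651e+00,  2.0000e-04,
        1.3218e+00]), 'ee_pos': array([0.5503, 0.1707, 0.1511]), 'tcp_rot': array([[-5.225e-01,  8.527e-01, -8.000e-04],
       [ 8.527e-01,  5.225e-01, -0.000e+00],
       [ 4.000e-04, -7.000e-04, -1.000e+00]]), 'force': array([0.3713, 0.0906, 0.1241]), 'width': np.float64(0.6995)} [[-0.    -0.956 -0.294  0.075]
 [ 1.     0.    -0.002  0.001]
 [ 0.002 -0.294  0.956 -0.143]
 [ 0.     0.     0.     1.   ]]
hn [253.8 170.6]
grip [254.9 202.7]
ht [255.4 234.3]
green [321.7 105.4]
```

View pics/w.png

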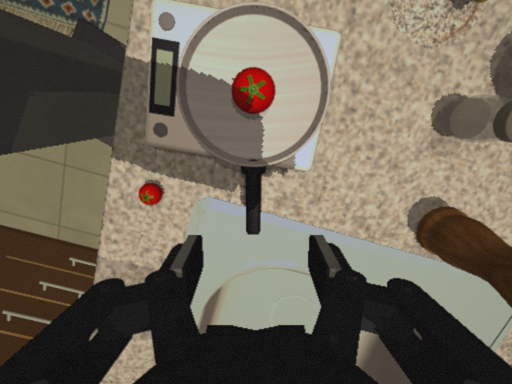

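The wrist view shows the handle running upright from (252,165) to (253,233), midway between the fingers and within 2 px of the prediction. I'll descend onto it.

Emit:
{"method": "step_arm", "body": {"commands": [[0.7,-0.2,-0.1,1.8,0,0,0],[0.7,0,0,2.5,0,0,0],[0.7,0,0,2.5,0,0,0],[0.7,0,0,2.0,0,0,0],[0.7,0,0,1.2,0,0,0]]}}

```text
clock: 2.65
ee_pos: [0.5503, 0.1683, 0.0503]
tcp_rot: [[-0.528, 0.849, -0.001], [0.849, 0.528, -0.0], [0.0, -0.001, -1.0]]
force: [-0.5, 0.8, -0.3]
width: 0.701
finger_force: 0.0
```

Emit:
{"method": "step_arm", "body": {"commands": [[0.7,0,0,0.8,0,0,0],[0.5,0,0,0,0,0,0],[0.4,0,0,0,0,0,0],[0.3,0,0,0,0,0,0]]}}

```text
clock: 3.15
ee_pos: [0.5514, 0.1682, 0.0439]
tcp_rot: [[-0.526, 0.85, 0.001], [0.85, 0.526, 0.0], [-0.0, 0.001, -1.0]]
force: [-0.5, 0.3, -0.3]
width: 0.298
finger_force: 0.0
```

Run:
```python
from h import *
s=bot.state(); im=save('wrist','w2.png')
print({k:np.round(s[k],4) for k in('clock','ee_pos','tcp_rot','force','width')})
```

```text
{'clock': np.float64(3.15), 'ee_pos': array([0.5514, 0.1682, 0.0439]), 'tcp_rot': array([[-5.261e-01,  8.504e-01,  1.000e-03],
       [ 8.504e-01,  5.261e-01,  2.000e-04],
       [-3.000e-04,  1.000e-03, -1.000e+00]]), 'force': array([-0.5342,  0.2746, -0.3423]), 'width': np.float64(0.2977)}
```

View pics/w2.png

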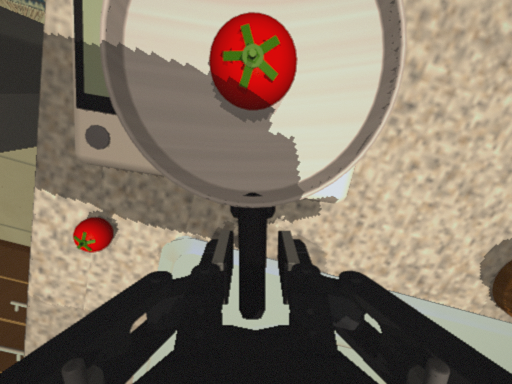

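The handle (252,260) is centred between the pads (about 228 and 284). Closing gently.

Emit:
{"method": "step_arm", "body": {"commands": [[0.25,0,0,0,0,0,0],[0.2,0,0,0,0,0,0],[0.17,0,0,0,0,0,0],[0.14,0,0,0,0,0,0],[0.1,0,0,0,0,0,0]], "grip_force": 30}}

```text
clock: 3.82
ee_pos: [0.5509, 0.1681, 0.0433]
tcp_rot: [[-0.526, 0.85, -0.0], [0.85, 0.526, -0.0], [-0.0, -0.0, -1.0]]
force: [-1.4, -0.4, 1.2]
width: 0.159
finger_force: 31.5
```

Emit:
{"method": "step_arm", "body": {"commands": [[0,0,0,0,0,0,0],[0,0,0,0,0,0,0],[0,0,0,0,0,0,0]], "grip_force": 70}}

```text
clock: 4.2
ee_pos: [0.551, 0.168, 0.0433]
tcp_rot: [[-0.526, 0.85, -0.0], [0.85, 0.526, -0.0], [-0.0, -0.0, -1.0]]
force: [-1.2, -1.0, 1.3]
width: 0.154
finger_force: 70.5
```

Run:
```python
from h import *
s=bot.state()
print({k:np.round(s[k],4) for k in('clock','ee_pos','tcp_rot','force','moment','width','finger_force')})
ax=np.array([.503,.2473]); d=s['ee_pos'][:2]-ax; r=np.hypot(*d); print('r',r,'handle ang',np.degrees(np.arctan2(*d[::-1])), 'tool x in', np.degrees(np.arctan2(-s['tcp_rot'][1,0],-s['tcp_rot'][0,0])))
print('axis in tool',s['tcp_rot'].T[:2,:2]@(-d))
for dth in (1,2,4):
    # row: shift in tool axes for a ccw turn dth about axis (tool at radius .0921, axis along +tool x)
    t=np.radians(dth); R=.0921
    # ccw from above = -rotation about tool z
    print(dth,'shift cm',np.round([100*R*(1-np.cos(t)),100*R*np.sin(t)*-1],4),'rot',-round(t,4))
```

```text
{'clock': np.float64(4.2), 'ee_pos': array([0.551 , 0.168 , 0.0433]), 'tcp_rot': array([[-5.261e-01,  8.504e-01, -0.000e+00],
       [ 8.504e-01,  5.261e-01, -2.000e-04],
       [-1.000e-04, -1.000e-04, -1.000e+00]]), 'force': array([-1.1774, -1.0299,  1.2857]), 'moment': array([-0.1282,  0.273 ,  0.0592]), 'width': np.float64(0.1536), 'finger_force': np.float64(70.4914)}
r 0.09267456412149977 handle ang -58.815483207596046 tool x in -58.25803744819762
axis in tool [0.09267018 0.00090164]
1 shift cm [ 0.0014 -0.1607] rot -0.0175
2 shift cm [ 0.0056 -0.3214] rot -0.0349
4 shift cm [ 0.0224 -0.6425] rot -0.0698
```

Emit:
{"method": "step_arm", "body": {"commands": [[0,0,0.16,0,0,0,-0.0175],[0,0.006,0.32,0,0,0,-0.035],[0,0.013,0.48,0,0,0,-0.0525],[0,0.022,0.64,0,0,0,-0.07],[0,0.022,0.64,0,0,0,-0.07]]}}

```text
clock: 4.82
ee_pos: [0.5685, 0.1821, 0.0432]
tcp_rot: [[-0.719, 0.695, -0.0], [0.695, 0.719, -0.0], [0.0, -0.001, -1.0]]
force: [-1.2, -3.1, 3.6]
width: 0.15
finger_force: 70.7
```

Emit:
{"method": "step_arm", "body": {"commands": [[0,0.022,0.64,0,0,0,-0.07],[0,0.022,0.64,0,0,0,-0.07],[0,0.022,0.64,0,0,0,-0.07],[0,0.013,0.48,0,0,0,-0.0525],[0,0.006,0.32,0,0,0,-0.035]]}}

```text
clock: 5.45
ee_pos: [0.5845, 0.2041, 0.0433]
tcp_rot: [[-0.891, 0.455, 0.0], [0.455, 0.891, -0.0], [-0.0, -0.0, -1.0]]
force: [-0.3, -2.3, 3.5]
width: 0.149
finger_force: 70.7
```

Run:
```python
from h import *
s=bot.state()
print({k:np.round(s[k],4) for k in('clock','joint_pos','ee_pos','tcp_rot','force','moment','width','finger_force')})
print('handle', np.degrees(np.arctan2(-s['tcp_rot'][1,0],-s['tcp_rot'][0,0])),'axis',s['ee_pos']+s['tcp_rot'][:,0]*.0927)
```

```text
{'clock': np.float64(5.45), 'joint_pos': array([ 3.362e-01,  5.104e-01, -9.720e-02,  9.632e-01, -5.000e-04,
        8.081e-01]), 'ee_pos': array([0.5845, 0.2041, 0.0433]), 'tcp_rot': array([[-8.907e-01,  4.545e-01,  1.000e-04],
       [ 4.545e-01,  8.907e-01, -5.000e-04],
       [-3.000e-04, -4.000e-04, -1.000e+00]]), 'force': array([-0.2525, -2.2531,  3.4751]), 'moment': array([-0.4273,  0.3656,  0.1671]), 'width': np.float64(0.1488), 'finger_force': np.float64(70.7083)}
handle -27.034770577449645 axis [0.50197565 0.24626253 0.04322714]
```

Emit:
{"method": "step_arm", "body": {"commands": [[0,0,0.16,0,0,0,-0.0175],[0,0.006,0.32,0,0,0,-0.035],[0,0.013,0.48,0,0,0,-0.0525],[0,0.022,0.64,0,0,0,-0.07],[0,0.022,0.64,0,0,0,-0.07]]}}

```text
clock: 6.08
ee_pos: [0.5922, 0.2252, 0.0433]
tcp_rot: [[-0.975, 0.224, 0.0], [0.224, 0.975, -0.0], [-0.0, -0.0, -1.0]]
force: [-0.1, -1.9, 3.7]
width: 0.152
finger_force: 70.7
```

Emit:
{"method": "step_arm", "body": {"commands": [[0,0.022,0.64,0,0,0,-0.07],[0,0.022,0.64,0,0,0,-0.07],[0,0.022,0.64,0,0,0,-0.07],[0,0.022,0.64,0,0,0,-0.07],[0,0.022,0.64,0,0,0,-0.07]]}}

```text
clock: 6.7
ee_pos: [0.5941, 0.2571, 0.0434]
tcp_rot: [[-0.992, -0.124, 0.001], [-0.124, 0.992, -0.0], [-0.001, -0.0, -1.0]]
force: [1.0, -1.9, 2.0]
width: 0.151
finger_force: 70.6
```

Emit:
{"method": "step_arm", "body": {"commands": [[0,0.022,0.64,0,0,0,-0.07],[0,0.022,0.64,0,0,0,-0.07],[0,0.013,0.48,0,0,0,-0.0525],[0,0.006,0.32,0,0,0,-0.035],[0,0,0.16,0,0,0,-0.0175]]}}

```text
clock: 7.32
ee_pos: [0.5887, 0.2789, 0.0434]
tcp_rot: [[-0.933, -0.359, 0.001], [-0.359, 0.933, 0.0], [-0.001, -0.0, -1.0]]
force: [2.6, -2.2, 2.8]
width: 0.152
finger_force: 70.6
```

Run:
```python
from h import *
s=bot.state()
print({k:np.round(s[k],4) for k in('clock','joint_pos','ee_pos','tcp_rot','force','moment','width','finger_force')})
print('handle', np.degrees(np.arctan2(-s['tcp_rot'][1,0],-s['tcp_rot'][0,0])),'axis',s['ee_pos']+s['tcp_rot'][:,0]*.0927)
a=get_image('top')['pixels'][150:300,150:370,::-1];b=save('wrist','w3.png')['pixels'][:,:,::-1]
cv2.imwrite('pics/t3.png',np.hstack([cv2.resize(a,(440,300),interpolation=2),cv2.resize(b,(400,300))])[:, :800])
```

```text
{'clock': np.float64(7.325), 'joint_pos': array([ 4.4240e-01,  5.5860e-01, -7.8000e-03,  1.0037e+00, -1.0000e-04,
        7.5700e-02]), 'ee_pos': array([0.5887, 0.2789, 0.0434]), 'tcp_rot': array([[-9.335e-01, -3.586e-01,  7.000e-04],
       [-3.586e-01,  9.335e-01,  2.000e-04],
       [-7.000e-04, -1.000e-04, -1.000e+00]]), 'force': array([ 2.575 , -2.2399,  2.7554]), 'moment': array([-0.3199, -0.2545,  0.1277]), 'width': np.float64(0.1525), 'finger_force': np.float64(70.6056)}
handle 21.014084019306985 axis [0.5021741  0.24560855 0.04334298]
```

View pics/t3.png

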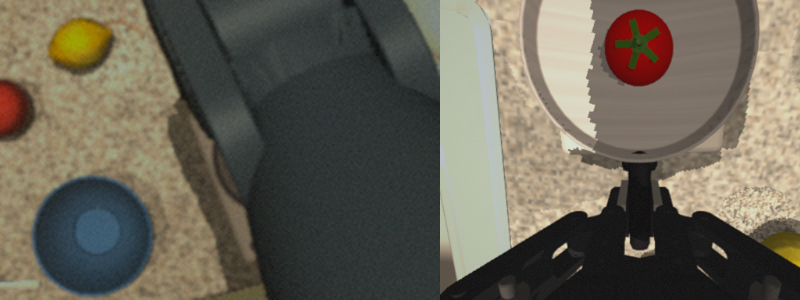

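The pan is unlocked: the handle is at 21.0° against about 21.6° for the green dot. The wrist view shows the tomato in the middle of the pan. Lifting now.

Emit:
{"method": "step_arm", "body": {"commands": [[0,-0.05,0,0,0,0,0],[0,0,0,-0.08,0,0,0],[0,0,0,-0.15,0,0,0],[0,0,0,-0.2,0,0,0],[0,0,0,-0.25,0,0,0]]}}

```text
clock: 8.05
ee_pos: [0.5887, 0.2787, 0.05]
tcp_rot: [[-0.934, -0.358, -0.0], [-0.358, 0.934, -0.0], [0.0, -0.0, -1.0]]
force: [0.1, -0.6, -1.6]
width: 0.151
finger_force: 69.9
```

Run:
```python
from h import *
s=bot.state()
print({k:np.round(s[k],4) for k in('clock','ee_pos','tcp_rot','force','moment','width','finger_force')})
```

```text
{'clock': np.float64(8.05), 'ee_pos': array([0.5887, 0.2787, 0.05  ]), 'tcp_rot': array([[-9.339e-01, -3.576e-01, -4.000e-04],
       [-3.576e-01,  9.339e-01, -2.000e-04],
       [ 4.000e-04, -0.000e+00, -1.000e+00]]), 'force': array([ 0.1028, -0.6176, -1.6143]), 'moment': array([ 0.0985, -0.1925,  0.019 ]), 'width': np.float64(0.1507), 'finger_force': np.float64(69.9216)}
```

Emit:
{"method": "step_arm", "body": {"commands": [[0,0,0,-0.2,0,0,0],[0,0,0,-0.3,0,0,0],[0,0,0,-0.4,0,0,0],[0,0,0,-0.5,0,0,0],[0,0,0,-0.5,0,0,0]]}}

```text
clock: 8.68
ee_pos: [0.5889, 0.2788, 0.0695]
tcp_rot: [[-0.934, -0.358, 0.0], [-0.358, 0.934, 0.0], [-0.0, -0.0, -1.0]]
force: [-0.8, 0.2, -2.0]
width: 0.15
finger_force: 69.9
```

Emit:
{"method": "step_arm", "body": {"commands": [[0,0,0,-0.5,0,0,0],[0,0,0,-0.5,0,0,0],[0,0,0,-0.5,0,0,0],[0,0,0,-0.5,0,0,0],[0,0,0,-0.4,0,0,0]]}}

```text
clock: 9.3
ee_pos: [0.5889, 0.2788, 0.0935]
tcp_rot: [[-0.934, -0.358, 0.0], [-0.358, 0.934, -0.0], [-0.0, -0.0, -1.0]]
force: [0.4, -0.1, -2.4]
width: 0.148
finger_force: 69.9
```

Emit:
{"method": "step_arm", "body": {"commands": [[0,0,0,-0.2,0,0,0],[0,0,0,-0.1,0,0,0],[0,0,0,0,0,0,0]]}}

```text
clock: 9.68
ee_pos: [0.5888, 0.2787, 0.096]
tcp_rot: [[-0.934, -0.358, -0.0], [-0.358, 0.934, -0.0], [0.0, -0.0, -1.0]]
force: [-0.4, -0.2, -2.3]
width: 0.149
finger_force: 69.9
```

Run:
```python
from h import *
s=bot.state()
print({k:np.round(s[k],4) for k in('clock','ee_pos','tcp_rot','force','moment','width','finger_force')})
a=get_image('scene')['pixels'][140:290,130:330,::-1];b=save('wrist','w4.png')['pixels'][:,:,::-1]
cv2.imwrite('pics/t4.png',np.hstack([cv2.resize(a,(400,300),interpolation=2),cv2.resize(b,(400,300))]))
T=s['tcp_rot']; axis=s['ee_pos']+T[:,0]*.0927
print('axis',axis,'delta tool cm', T.T@(np.array([.4185,.4267,axis[2]])-axis)*100)
```

```text
{'clock': np.float64(9.675), 'ee_pos': array([0.5888, 0.2787, 0.096 ]), 'tcp_rot': array([[-9.339e-01, -3.576e-01, -2.000e-04],
       [-3.576e-01,  9.339e-01, -1.000e-04],
       [ 2.000e-04, -0.000e+00, -1.000e+00]]), 'force': array([-0.3756, -0.1868, -2.3355]), 'moment': array([ 0.0909, -0.1969, -0.0171]), 'width': np.float64(0.1493), 'finger_force': np.float64(69.9041)}
axis [0.5022171  0.24559188 0.09602714] delta tool cm [ 1.34272919e+00  1.99068856e+01 -3.72775188e-04]
```

View pics/t4.png

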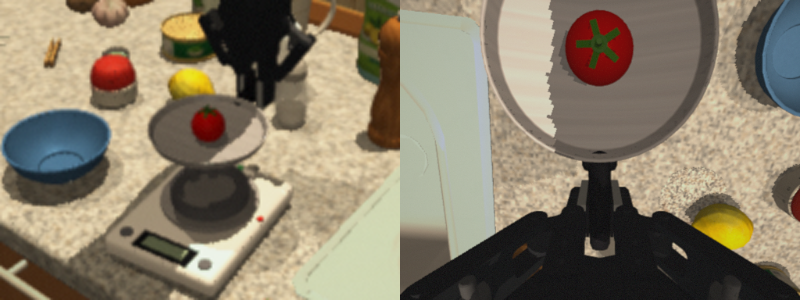

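The pan is off the socket, level, with the tomato in the middle. Next I carry it towards the bowl at about 5.5 cm/s.

Emit:
{"method": "step_arm", "body": {"commands": [[0,0.007,0.1,0,0,0,0],[0,0.017,0.25,0,0,0,0],[0,0.027,0.4,0,0,0,0],[0,0.037,0.55,0,0,0,0],[0,0.047,0.7,0,0,0,0]]}}

```text
clock: 10.4
ee_pos: [0.5802, 0.2974, 0.0961]
tcp_rot: [[-0.934, -0.358, -0.0], [-0.358, 0.934, -0.0], [0.0, -0.0, -1.0]]
force: [0.2, -0.0, -1.9]
width: 0.151
finger_force: 69.9
```

Emit:
{"method": "step_arm", "body": {"commands": [[0,0.047,0.7,0,0,0,0],[0,0.047,0.7,0,0,0,0],[0,0.047,0.7,0,0,0,0],[0,0.047,0.7,0,0,0,0],[0,0.047,0.7,0,0,0,0]]}}

```text
clock: 11.02
ee_pos: [0.5655, 0.3292, 0.096]
tcp_rot: [[-0.934, -0.358, -0.0], [-0.358, 0.934, -0.0], [0.0, -0.0, -1.0]]
force: [0.7, 0.6, -2.5]
width: 0.154
finger_force: 69.9
```

Emit:
{"method": "step_arm", "body": {"commands": [[0,0.047,0.7,0,0,0,0],[0,0.047,0.7,0,0,0,0],[0,0.047,0.7,0,0,0,0],[0,0.047,0.7,0,0,0,0],[0,0.047,0.7,0,0,0,0]]}}

```text
clock: 11.65
ee_pos: [0.5508, 0.361, 0.0961]
tcp_rot: [[-0.934, -0.358, -0.0], [-0.358, 0.934, -0.0], [0.0, -0.0, -1.0]]
force: [-0.1, -0.2, -0.8]
width: 0.153
finger_force: 69.9
```

Emit:
{"method": "step_arm", "body": {"commands": [[0,0.047,0.7,0,0,0,0],[0,0.047,0.7,0,0,0,0],[0,0.047,0.7,0,0,0,0],[0,0.047,0.7,0,0,0,0],[0,0.047,0.7,0,0,0,0]]}}

```text
clock: 12.28
ee_pos: [0.5361, 0.3929, 0.0961]
tcp_rot: [[-0.934, -0.358, -0.0], [-0.358, 0.934, -0.0], [0.0, -0.0, -1.0]]
force: [0.2, -0.1, -2.3]
width: 0.151
finger_force: 69.9
```

Emit:
{"method": "step_arm", "body": {"commands": [[0,0.047,0.7,0,0,0,0],[0,0.047,0.7,0,0,0,0],[0,0.047,0.7,0,0,0,0],[0,0.047,0.7,0,0,0,0],[0,0.047,0.7,0,0,0,0]]}}

```text
clock: 12.9
ee_pos: [0.5214, 0.4247, 0.0961]
tcp_rot: [[-0.934, -0.358, -0.0], [-0.358, 0.934, -0.0], [0.0, -0.0, -1.0]]
force: [0.1, -0.6, -2.7]
width: 0.154
finger_force: 69.9
```

Emit:
{"method": "step_arm", "body": {"commands": [[0,0.047,0.7,0,0,0,0],[0,0.047,0.7,0,0,0,0],[0,0.047,0.7,0,0,0,0],[0,0.037,0.55,0,0,0,0],[0,0.027,0.4,0,0,0,0]]}}

```text
clock: 13.52
ee_pos: [0.5086, 0.4524, 0.0961]
tcp_rot: [[-0.934, -0.358, 0.0], [-0.358, 0.934, -0.0], [0.0, -0.0, -1.0]]
force: [-0.2, -0.1, -1.9]
width: 0.148
finger_force: 69.9
```

Emit:
{"method": "step_arm", "body": {"commands": [[0,0.023,0.35,0,0,0,0],[0,0.017,0.25,0,0,0,0],[0,0.01,0.15,0,0,0,0],[0,0.007,0.1,0,0,0,0],[0,0,0,0,0,0,0]]}}

```text
clock: 14.15
ee_pos: [0.5052, 0.4598, 0.0961]
tcp_rot: [[-0.934, -0.358, -0.0], [-0.358, 0.934, -0.0], [0.0, -0.0, -1.0]]
force: [-0.1, -0.4, -2.0]
width: 0.152
finger_force: 69.9
```

Run:
```python
from h import *
s=bot.state()
print({k:np.round(s[k],4) for k in('clock','ee_pos','tcp_rot','qvel','force','moment','width','finger_force')})
a=get_image('scene')['pixels'][140:290,90:290,::-1];b=get_image('top')['pixels'][190:310,130:290,::-1]
w=save('wrist','w5.png')['pixels'][:,:,::-1]
cv2.imwrite('pics/t5.png',np.vstack([np.hstack([cv2.resize(a,(400,300),interpolation=2),cv2.resize(b,(400,300),interpolation=2)]),np.hstack([cv2.resize(w,(400,300)),np.zeros((300,400,3),np.uint8)])]))
T=s['tcp_rot']; axis=s['ee_pos']+T[:,0]*.0927; print('axis',axis)
```

```text
{'clock': np.float64(14.15), 'ee_pos': array([0.5052, 0.4598, 0.0961]), 'tcp_rot': array([[-9.339e-01, -3.576e-01, -0.000e+00],
       [-3.576e-01,  9.339e-01, -1.000e-04],
       [ 1.000e-04, -1.000e-04, -1.000e+00]]), 'qvel': array([-0.003 , -0.0022,  0.0004, -0.0012, -0.0021, -0.    ]), 'force': array([-0.1218, -0.4033, -2.0125]), 'moment': array([ 0.1168, -0.1683,  0.0222]), 'width': np.float64(0.1522), 'finger_force': np.float64(69.902)}
axis [0.41862414 0.42666356 0.09608502]
```

View pics/t5.png

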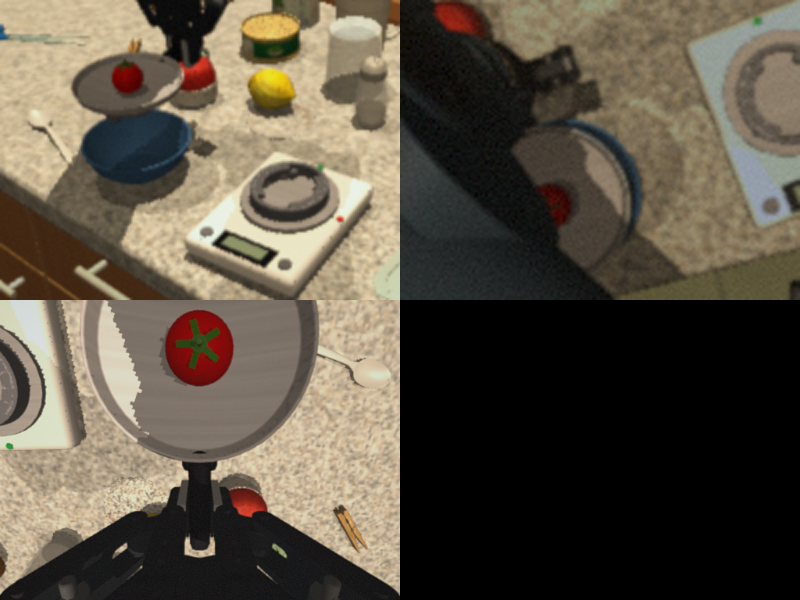

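The tomato sits in the middle of the pan, which is centred over the bowl, and nothing else has moved. I'll lower it 1 cm gently and settle.

Emit:
{"method": "step_arm", "body": {"commands": [[0,0,0,0.1,0,0,0],[0,0,0,0.25,0,0,0],[0,0,0,0.3,0,0,0],[0,0,0,0.25,0,0,0],[0,0,0,0.1,0,0,0]]}}

```text
clock: 14.92
ee_pos: [0.5051, 0.4597, 0.0857]
tcp_rot: [[-0.934, -0.358, -0.0], [-0.358, 0.934, -0.0], [0.0, -0.0, -1.0]]
force: [0.6, 0.6, -3.5]
width: 0.153
finger_force: 69.9
```

Emit:
{"method": "step_arm", "body": {"commands": [[0,0,0,0,0,0,0],[0,0,0,0,0,0,0],[0,0,0,0,0,0,0],[0,0,0,0,0,0,0],[0,0,0,0,0,0,0]]}}

```text
clock: 15.55
ee_pos: [0.5052, 0.4598, 0.0861]
tcp_rot: [[-0.934, -0.358, 0.0], [-0.358, 0.934, -0.0], [0.0, -0.0, -1.0]]
force: [0.1, 0.5, -2.1]
width: 0.148
finger_force: 69.9
```

Run:
```python
from h import *
s=bot.state(); print({k:np.round(s[k],4) for k in('clock','ee_pos','force','width','finger_force')}); print(bot.finish_job())
```

```text
{'clock': np.float64(15.55), 'ee_pos': array([0.5052, 0.4598, 0.0861]), 'force': array([ 0.0815,  0.5137, -2.0628]), 'width': np.float64(0.1481), 'finger_force': np.float64(69.9169)}
the job is handed in; nothing more can be done
None
```

I unlocked the pan, lifted it off and handed the job in at 15.6 s: it is held level and still about 3 cm above the middle of the blue bowl, and the tomato was in the middle of the pan in the last picture, just before the final 1 cm lowering.

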